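Slide the label plate out over the end of the ledge

TASK

Get the steel label plate, the longer one with a hole in each corner, ready for filing its end: push it square against the fence at the back of the wooden ledge and along to the end of the ledge nearest to it, until about 3 cm of it overhangs that end. Only push it with the fingers, never lift it or tip it over the edge, and leave the plain square plate and everything else where they are.

Things in the scene. Friction and masses are not known exactly. Their poses are not given: they have to be found in the camera images.
- ledge: Fixed wooden board lying on the counter, 170 (its x) x 480 (its y) mm, flat top 40 mm above the counter, both ends open. Along its whole back (+x) edge runs a fence 15 mm thick that stands 14 mm above the top; the fence's front face is at x = +70 mm. Origin at the centre of the underside; x points away from the robot to the fence, y along the board to the left, ends at y = -240 and +240 mm.
- label_plate: The plate to push: flat steel plate 96 (its x) x 120 (its y) x 6 mm with a 9 mm hole in each corner, about 0.19 kg, lying loose on the ledge either left or right of its middle, long side roughly along the ledge. Origin at the centre of its underside.
- blank: Plain square steel plate without holes, 90 x 90 x 6 mm, lying loose on the other half of the ledge, to be left alone. Origin at the centre of its underside.
- punch: Bystander: thin steel punch, 12 x 110 x 12 mm, lying on the counter just in front of the ledge and along it. Origin at the centre of its underside.
- sanding_block: Bystander: wooden sanding block, 60 x 110 x 35 mm, on the counter to the left. Origin at the centre of its underside.
- loupe: Bystander: black loupe, 34 mm across, 27 mm high, standing on the counter to the right. Origin at the centre of its underside.
Mind the look-alikes: they are no part of the job. What is shaped like the label_plate but orange or turquoise is not meant.

How it is judged:
By the outcome, as a careful person would: the job done as asked, in the order asked, and still so for the second after the job is handed in, with the robot touching nothing.
It also fails if it takes over 42 s, if anything falls off the work surface, if the arm or the gripper's body presses on something with over 40 N, if the wrist force passes 120 N, or if a joint passes its speed limit or range.

ROBOT

A 7-joint arm with a two-finger parallel gripper is mounted at the origin on a cart in front of the work surface, level with it; the furniture and walls round the work are solid. World frame = base frame: x ahead of the robot, y to its left, z up, the work surface at z = 0. Lengths are in m, angles in rad, forces in N, time in s.
With the tool pointing down it reaches from about 0.425 to 0.925 m from the base axis. Payload 6.8 kg.
Tool frame: the origin (TCP) lies on the centre line of the jaws, within the pads' length; the fingertips stand 25 mm ahead of it and the grasp point (between the pads) lies 6 mm ahead of it; z points along the fingers, y is the direction in which the jaws open and shut (so a half turn about z gives the same grasp; the last joint's range is limited). The gripper opens to 88 mm and grips with 3 to 60 N. Pads are 20 mm wide; open, the fingers measure 115 mm over their backs; the gripper's body (75 mm by 178 mm) begins 61 mm behind the grasp point.
Start: joints at [-1.31, 0.477, 0.022, 1.555, -0.011, 1.109, -0.083], TCP at [0.243, 0.63, 0.248] pointing down, gripper open.
Joint ranges: [-2.96, 2.96], [-0.34, 2.1], [-1.41, 1.46], [0.24, 2.44], [-1.37, 4.51], [0.17, 1.92], [-2.96, 2.96]. Speed limits (rad/s): [2.39, 2.39, 3.14, 3.14, 3.14, 3.14, 3.14].

INTERFACE

Orientations are given as [roll, pitch, yaw] about the fixed x, y, z axes, in that order (R = Rz(yaw) Ry(pitch) Rx(roll)).
In Python, from station import bot gives the robot as it stands. The module is installed in compiled form; this text tells all that it offers.
- The arm moves only by the shell command python3 -m handwheel 'ROWS' [FORCE]. ROWS is JSON, a list of rows, each an object with "travel": the shift along the tool's x, y, z in cm, a list of three; "twist": the turn, a rotation vector about the tool's x, y, z in rad, a list of three; "jaw": the closure, from -1 (fully open) to 1 (shut), so that 0 is half open. In form: [{"travel": [tx, ty, tz], "twist": [wx, wy, wz], "jaw": jaw}, ...]. A call has exactly 5 rows; each row is the pose to reach, as a shift and turn from the pose commanded when the call began, along the tool's axes at that moment; what a row does not reach only later rows make up. A row lasts 1/10 s, in which the tool goes at most 50 mm and 8.59 degrees, less where a joint would pass 70% of its speed; a pose out of reach is approached as far as the arm can. A call with a gripper value outside its range is refused whole. The fingers move at their own pace and stop on an object; FORCE is the grip in N (left out, the last holds). Time passes only in rows, so rows that repeat a pose let the fingers close, or fill a call up. It gives the time, the measured TCP pose, the force and the opening at its end, in the units of the state.
- bot.observe(): the state, without advancing time (a new reading comes with each control period).
- bot.snapshot(name): name is "side" or "top"; returns the picture (384x512x3 uint8, red, green, blue); there is no depth.
- bot.calibration(name): a dict with "intrinsics" (3x3 intrinsics, pixels), "R" (3x3) and "t" (3): a world point X has camera coordinates R X + t. Camera axes: x right, y down, z forward; pixel columns grow to the right and rows downward; lengths in m; the calibration is good to about 2 mm. A picture is of the moment at which its call begins. calibration takes no time and is no camera call.
- bot.hand_in(): hands the job in, once; it reports no verdict.
Trained networks look in the newest picture that a camera, given by its name, has taken for a name from the list of things; names that differ only in an ending like _2 or _b are one class to them, and where a whole thing is asked for, a point or a joint stands for the part that bears it (a point fixed in the world has none). Each returns a list of dicts, best first, with "conf" (0 to 1); they miss things now and then, are a little off and sometimes report something else, mostly with a low value. They report only what shows in the picture. A call takes as long as a camera call. They do not tell look-alikes from the thing itself.
- bot.search_frame(camera, thing): "point" ([x, y, z] in m, in the coordinates of the camera as it stood for that picture, good to about 4 mm: the middle of the surface that is visible of it).
- bot.regions_of(camera, thing): "region" (384x512 bool, what is visible of it).
The state is a dict: "clock": time; "joint_pos": joint angles; "qd": joint speeds; "joint_torque": joint torques, N m; "ee_pos": TCP position; "ee_rot": TCP orientation; "ft_force": force on the tool from outside, world axes, zero at the start; "torque": the same for the moment, N m; "finger_gap": opening from 0.0 (shut) to 1.0 (fully open).
Only numpy, scipy, OpenCV 4.12 (cv2) and the standard library are available. Lean on these libraries where they do the work, as an engineer would, in place of code of your own. Each camera call takes 0.05 s, during which the arm holds its last target. There are 200 camera calls.

## Working session

There is one attempt and no reset: what is moved stays moved. The work goes in short steps, Python scripts to look and compute and a shell command to move; the robot and the scene stay as the last step left them, time stands still between calls to the robot, and variables do not carry over. Pictures are saved under pics/ and viewed, about 8 in all and at most 12, crops included, and the job is handed in when it is done.

```bash
mkdir -p pics; cat > h.py <<'E'
import numpy as np, cv2
from station import bot
def snap(c,n):
    im=bot.snapshot(c); cv2.imwrite(f'pics/{n}.png',im[:,:,::-1]); return im
def cam(c):
    k=bot.calibration(c); return np.array(k['intrinsics']),np.array(k['R']),np.array(k['t'])
def ray(c,uv,z):
    K,R,t=cam(c); o=-R.T@t; d=R.T@np.linalg.inv(K)@np.array([uv[0],uv[1],1.]); return o+d*(z-o[2])/d[2]
def proj(c,X):
    K,R,t=cam(c); p=K@(R@np.array(X)+t); return p[:2]/p[2]
E
python3 - <<'E'
from h import *
np.set_printoptions(precision=3,suppress=True)
for c in('top','side'):
    snap(c,c+'0'); K,R,t=cam(c); print(c,-R.T@t)
    for th in('label_plate','blank','ledge','punch','sanding_block','loupe'):
        for r in bot.search_frame(c,th): 
            p=R.T@(np.array(r['point'])-t); print(th,r['conf'],p,proj(c,p))
print(bot.observe())
a=cv2.imread('pics/top0.png')
E
```

```text
top [0.244 0.024 1.4  ]
label_plate 0.78 [0.337 0.208 0.003] [191.598 242.047]
label_plate 0.74 [0.62  0.086 0.049] [231.887 153.541]
label_plate 0.57 [ 0.356 -0.079  0.004] [281.556 238.073]
blank 0.92 [ 0.588 -0.132  0.048] [299.492 164.57 ]
ledge 0.91 [ 0.586 -0.042  0.041] [271.516 165.061]
punch 0.71 [ 0.588 -0.038  0.04 ] [270.194 164.679]
sanding_block 0.6 [0.552 0.431 0.041] [123.609 172.448]
side [ 0.081 -1.03   0.538]
label_plate 0.87 [0.334 0.196 0.004] [204.98 188.68]
label_plate 0.73 [0.616 0.073 0.047] [286.345 179.405]
label_plate 0.64 [ 0.349 -0.09  -0.001] [230.792 223.199]
blank 0.58 [ 0.587 -0.145  0.044] [307.455 205.48 ]
ledge 0.92 [ 0.567 -0.174  0.038] [306.094 212.096]
punch 0.55 [ 0.488 -0.04   0.006] [265.861 207.352]
sanding_block 0.73 [0.544 0.396 0.025] [240.577 160.809]
loupe 0.59 [ 0.541 -0.418  0.018] [342.867 262.742]
{'clock': 0.7, 'joint_pos': array([-1.31 ,  0.477,  0.022,  1.555, -0.011,  1.109, -0.083]), 'qd': array([-0.   , -0.   ,  0.001,  0.   ,  0.001, -0.001, -0.001]), 'joint_torque': array([ -0.001, -58.256,   1.532, -27.289,  -0.054,   0.01 ,   0.   ]), 'ee_pos': array([0.243, 0.63 , 0.248]), 'ee_rot': array([ 3.142, -0.   ,  2.773]), 'ft_force': array([ 0.357, -0.296,  0.023]), 'torque': array([0.031, 0.021, 0.035]), 'finger_gap': 0.9984889842945037}
```

View pics/top0.png

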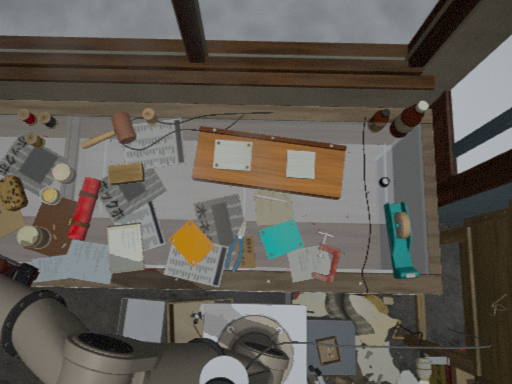

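View pics/side0.png

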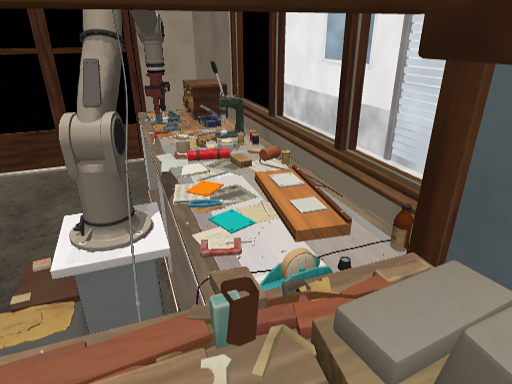

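Candidates, top view: the steel plate with holes at (232,154), the orange one at (191,242), the turquoise one at (281,238) and the square blank at (300,164). By the description it is the one at (232,154), on the left half, so it goes to the left (+y) end. I'll check that in a crop and fit the poses.

```bash
cat >> h.py <<'E'
def quad(c,thing,z,near):
    best=None
    for r in bot.regions_of(c,thing):
        m=r['region'].astype(np.uint8); ys,xs=np.nonzero(m)
        if len(xs) and np.hypot(xs.mean()-near[0],ys.mean()-near[1])<25:
            P=np.array([ray(c,(x,y),z)[:2] for x,y in zip(xs,ys)])
            (cx,cy),(w,h),a=cv2.minAreaRect((P*1000).astype(np.float32)); return len(xs),r['conf'],P.mean(0),(cx,cy),(w,h),a,cv2.boxPoints(((cx,cy),(w,h),a))
E
python3 - <<'E'
from h import *
np.set_printoptions(precision=3,suppress=True)
im=snap('top','top1')
cv2.imwrite('pics/crop1.png',cv2.resize(im[115:205,180:360,::-1],None,fx=4.4,fy=4.4,interpolation=cv2.INTER_CUBIC))
for th,z,n in(('label_plate',.046,(232,154)),('blank',.046,(300,164)),('ledge',.04,(271,165))): print(th,quad('top',th,z,n))
bot.snapshot('side')
for th,z,n in(('label_plate',.046,(286,179)),('blank',.046,(307,205))): print('side',th,quad('side',th,z,n))
E
```

```text
label_plate (1078, 0.94, array([0.617, 0.085]), (616.8801879882812, 85.6811752319336), (120.73445892333984, 98.96096801757812), 86.37128448486328, array([[563.678,  28.567],
       [662.441,  22.303],
       [670.082, 142.796],
       [571.32 , 149.059]], dtype=float32))
blank (755, 0.59, array([ 0.589, -0.134]), (588.1973266601562, -133.5128173828125), (90.00299072265625, 92.84249877929688), 89.64229583740234, array([[ 541.496, -178.224],
       [ 634.337, -178.803],
       [ 634.899,  -88.802],
       [ 542.058,  -88.222]], dtype=float32))Traceback (most recent call last):
  File "<stdin>", line 5, in <module>
  File "h.py", line 16, in quad
    P=np.array([ray(c,(x,y),z)[:2] for x,y in zip(xs,ys)])
                ~~~^^^^^^^^^^^
  File "h.py", line 8, in ray
    K,R,t=cam(c); o=-R.T@t; d=R.T@np.linalg.inv(K)@np.array([uv[0],uv[1],1.]); return o+d*(z-o[2])/d[2]
          ~~~^^^
  File "h.py", line 6, in cam
    k=bot.calibration(c); return np.array(k['intrinsics']),np.array(k['R']),np.array(k['t'])
ValueError: time passes only in moves, steps and waits
```

View pics/crop1.png

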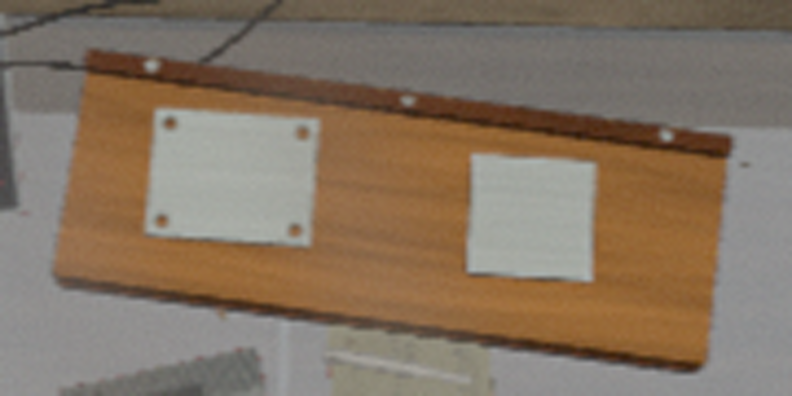

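The crop shows the chosen plate with four corner holes (crop 165–300, 120–230) and the blank without any. The fence runs from (85,70) to (730,155), so the ledge is yawed. Next, the ledge pose from the wood colour.

```bash
python3 - <<'E'
from h import *
np.set_printoptions(precision=1,suppress=True)
im=cv2.imread('pics/top1.png'); h=cv2.cvtColor(im,cv2.COLOR_BGR2HSV).astype(int)
K,R,t=cam('top'); o=-R.T@t; M=R.T@np.linalg.inv(K)
def rays(x,y,z):
    d=M@np.array([x,y,np.ones(len(x))]); return (o[:,None]+d*(z-o[2])/d[2])[:2].T*1000
m=((h[...,1]>120)&(h[...,2]>110)); m[:115]=0;m[205:]=0;m[:,:185]=0;m[:,355:]=0
m=m.astype(np.uint8)
n,l,s,c=cv2.connectedComponentsWithStats(m); k=1+s[1:,4].argmax(); ys,xs=np.nonzero(l==k)
P=rays(xs,ys,.04); r=cv2.minAreaRect(P.astype(np.float32)); print(s[k],r,cv2.boxPoints(r))
for nm,pts,z in(('fence front top',[(85,72),(730,157)],54),('front top edge',[(57,278),(700,362)],40)):
    p=np.array(pts)/4.4+[180,115]; q=rays(p[:,0],p[:,1],z/1000); print(nm,q)
# plate & blank by low saturation within the ledge
for nm,x0,x1 in(('label',205,260),('blank',280,322)):
    w=(h[...,1]<60)&(h[...,2]>130); b=np.zeros_like(w); b[135:184,x0:x1]=1
    n,l,s,c=cv2.connectedComponentsWithStats((w&b).astype(np.uint8)); k=1+s[1:,4].argmax(); ys,xs=np.nonzero(l==k)
    P=rays(xs,ys,.046); r=cv2.minAreaRect(P.astype(np.float32)); print(nm,s[k],r,cv2.boxPoints(r))
E
```

```text
[ 194  132  151   66 4786] ((591.0875854492188, -33.34364318847656), (475.35064697265625, 155.01651000976562), 83.29772186279297) [[ 486.4 -260.3]
 [ 640.3 -278.4]
 [ 695.8  193.7]
 [ 541.8  211.8]]
fence front top [[ 690.2  193. ]
 [ 635.9 -280.1]]
front top edge [[ 537.9  208.4]
 [ 486.1 -258.5]]
label [ 213  140   40   31 1070] ((616.98193359375, 84.35514831542969), (121.51872253417969, 96.18516540527344), 87.2103500366211) [[566.   26. ]
 [662.1  21.3]
 [668.  142.7]
 [571.9 147.4]]
blank [286 150  29  29 770] ((591.2053833007812, -134.69015502929688), (90.86669158935547, 89.3935775756836), 87.59373474121094) [[ 544.6 -178.2]
 [ 634.  -182. ]
 [ 637.8  -91.2]
 [ 548.5  -87.4]]
```

```bash
cat >> h.py <<'E'
LO=np.array([.5985,-.0342]); LY=-.117
LX=np.array([np.cos(LY),np.sin(LY)]); LYv=np.array([-np.sin(LY),np.cos(LY)])
def loc(p): d=np.array(p[:2])-LO; return np.array([d@LX,d@LYv])*1000
def wor(l): return LO+l[0]/1000*LX+l[1]/1000*LYv
def go(l,z,yaw):
    s=bot.observe(); p=s['ee_pos']; y=s['ee_rot'][2]; d=np.append(wor(l),z)-p
    tx=np.array([np.cos(y),np.sin(y),0]);ty=np.array([np.sin(y),-np.cos(y),0])
    print('clock',s['clock'],'loc',loc(p).round(1),'z',p[2].round(4),'rot',s['ee_rot'].round(3),'F',s['ft_force'].round(1))
    print('travel cm',np.round([d@tx*100,d@ty*100,-d[2]*100],2),'twist z',round(-((yaw-y+np.pi)%(2*np.pi)-np.pi),3))
E
python3 -m handwheel '[{"travel":[-47.3,-39.3,0],"twist":[0,0,-0.25],"jaw":-1},{"travel":[-47.3,-39.3,0],"twist":[0,0,-0.25],"jaw":-1},{"travel":[-47.3,-39.3,0],"twist":[0,0,-0.25],"jaw":-1},{"travel":[-47.3,-39.3,0],"twist":[0,0,-0.25],"jaw":-1},{"travel":[-47.3,-39.3,0],"twist":[0,0,-0.25],"jaw":-1}]' 20
python3 -c "
from h import *
go((-72,120),.248,3.025)"
```

```text
clock: 1.4
ee_pos: [0.3659, 0.4095, 0.2479]
ee_rot: [3.141, 0.0, 3.023]
ft_force: [1.2, 0.5, 0.7]
finger_gap: 1.0
clock 1.4 loc [-282.8  413.5] z 0.2479 rot [3.141 0.    3.023] F [1.2 0.5 0.7]
travel cm [-2.113e+01 -2.931e+01 -1.000e-02] twist z -0.002
```

```bash
python3 -m handwheel '[{"travel":[-21.1,-29.3,0],"twist":[0,0,0],"jaw":-1},{"travel":[-21.1,-29.3,0],"twist":[0,0,0],"jaw":-1},{"travel":[-21.1,-29.3,0],"twist":[0,0,0],"jaw":-1},{"travel":[-21.1,-29.3,0],"twist":[0,0,0],"jaw":-1},{"travel":[-21.1,-29.3,0],"twist":[0,0,0],"jaw":-1}]'
python3 -c "
from h import *
go((-72,120),.1,3.025)"
```

```text
clock: 1.9
ee_pos: [0.4869, 0.1907, 0.2481]
ee_rot: [3.141, 0.001, 3.023]
ft_force: [-0.2, 1.0, 1.1]
finger_gap: 1.001
clock 1.9 loc [-137.1  210.3] z 0.2481 rot [3.141e+00 1.000e-03 3.023e+00] F [-0.2  1.   1.1]
travel cm [-6.53 -9.02 14.81] twist z -0.002
```

```bash
python3 -m handwheel '[{"travel":[-3,-4,0],"twist":[0,0,0],"jaw":-1},{"travel":[-6.5,-9,1],"twist":[0,0,0],"jaw":-1},{"travel":[-6.5,-9,5],"twist":[0,0,0],"jaw":-1},{"travel":[-6.5,-9,9],"twist":[0,0,0],"jaw":-1},{"travel":[-6.5,-9,13],"twist":[0,0,0],"jaw":-1}]'
python3 -m handwheel '[{"travel":[0,0,1.8],"twist":[0,0,0],"jaw":-1},{"travel":[0,0,1.8],"twist":[0,0,0],"jaw":-1},{"travel":[0,0,1.8],"twist":[0,0,0],"jaw":-1},{"travel":[0,0,1.8],"twist":[0,0,0],"jaw":-1},{"travel":[0,0,1.8],"twist":[0,0,0],"jaw":-1}]'
python3 - <<'E'
from h import *
go((-72,120),.067,3.025)
im=snap('top','top2'); b=cv2.resize(snap('side','side2')[140:260,220:370,::-1],None,fx=4,fy=4,interpolation=cv2.INTER_CUBIC)
cv2.imwrite('pics/c2.png',b)
E
```

```text
clock: 2.4
ee_pos: [0.5406, 0.0947, 0.1167]
ee_rot: [3.141, 0.002, 3.021]
ft_force: [0.8, 0.6, 0.0]
finger_gap: 1.003
clock: 2.9
ee_pos: [0.541, 0.0958, 0.1012]
ee_rot: [3.14, 0.003, 3.023]
ft_force: [0.4, 0.7, 0.6]
finger_gap: 1.0
clock 2.9 loc [-72.3 122.4] z 0.1012 rot [3.140e+00 3.000e-03 3.023e+00] F [0.4 0.7 0.6]
travel cm [-0.03 -0.24  3.42] twist z -0.002
```

View pics/c2.png

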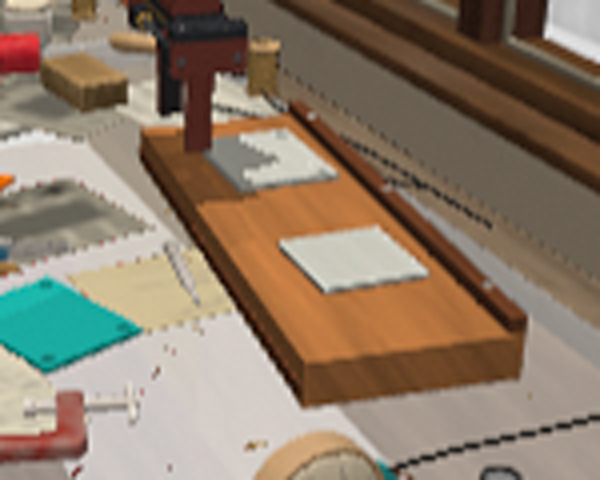

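The gripper stands just in front of the plate (finger at crop (198,145), plate near edge at (225,170)). I'll descend, then push towards the fence.

```bash
python3 -m handwheel '[{"travel":[0,0,1.2],"twist":[0,0,0],"jaw":-1},{"travel":[0,0,2.4],"twist":[0,0,0],"jaw":-1},{"travel":[0,0,3.2],"twist":[0,0,0],"jaw":-1},{"travel":[0,0,3.2],"twist":[0,0,0],"jaw":-1},{"travel":[0,0,3.2],"twist":[0,0,0],"jaw":-1}]'
python3 -m handwheel '[{"travel":[-0.4,0,0],"twist":[0,0,0],"jaw":-1},{"travel":[-0.8,0,0],"twist":[0,0,0],"jaw":-1},{"travel":[-1.2,0,0],"twist":[0,0,0],"jaw":-1},{"travel":[-1.6,0,0],"twist":[0,0,0],"jaw":-1},{"travel":[-1.6,0,0],"twist":[0,0,0],"jaw":-1}]'
python3 -c "
from h import *
go((-36,120),.067,3.025)"
```

```text
clock: 3.5
ee_pos: [0.5396, 0.0953, 0.0669]
ee_rot: [-3.141, -0.001, 3.023]
ft_force: [-0.4, -1.3, 1.0]
finger_gap: 1.001
clock: 4.0
ee_pos: [0.5565, 0.0935, 0.0677]
ee_rot: [3.141, 0.001, 3.022]
ft_force: [0.5, -0.0, 0.1]
finger_gap: 1.0
clock 4.0 loc [-56.6 121.9] z 0.0677 rot [3.141e+00 1.000e-03 3.022e+00] F [ 0.5 -0.   0.1]
travel cm [-2.06 -0.19  0.07] twist z -0.003
```

```bash
python3 -m handwheel '[{"travel":[-0.3,0,0],"twist":[0,0,0],"jaw":-1},{"travel":[-0.6,0,0],"twist":[0,0,0],"jaw":-1},{"travel":[-0.9,0,0],"twist":[0,0,0],"jaw":-1},{"travel":[-1.2,0,0],"twist":[0,0,0],"jaw":-1},{"travel":[-1.5,0,0],"twist":[0,0,0],"jaw":-1}]'
python3 -m handwheel '[{"travel":[-0.1,0,0],"twist":[0,0,0],"jaw":-1},{"travel":[-0.2,0,0],"twist":[0,0,0],"jaw":-1},{"travel":[-0.3,0,0],"twist":[0,0,0],"jaw":-1},{"travel":[-0.4,0,0],"twist":[0,0,0],"jaw":-1},{"travel":[-0.4,0,0],"twist":[0,0,0],"jaw":-1}]'
python3 - <<'E'
from h import *
go((-36,120),.067,3.025)
E
```

```text
clock: 4.5
ee_pos: [0.5709, 0.0917, 0.0676]
ee_rot: [-3.141, -0.0, 3.023]
ft_force: [-1.2, -0.3, -0.2]
finger_gap: 0.999
clock: 5.0
ee_pos: [0.575, 0.0913, 0.0676]
ee_rot: [3.142, 0.0, 3.023]
ft_force: [-0.2, -0.7, 0.3]
finger_gap: 0.999
clock 5.0 loc [-38.  121.9] z 0.0676 rot [3.142 0.    3.023] F [-0.2 -0.7  0.3]
travel cm [-0.2  -0.19  0.06] twist z -0.002
```

```bash
python3 -m handwheel '[{"travel":[-0.1,0,0],"twist":[0,0,0],"jaw":-1},{"travel":[-0.2,0,0],"twist":[0,0,0],"jaw":-1},{"travel":[-0.3,0,0],"twist":[0,0,0],"jaw":-1},{"travel":[-0.3,0,0],"twist":[0,0,0],"jaw":-1},{"travel":[-0.3,0,0],"twist":[0,0,0],"jaw":-1}]'
python3 - <<'E'
from h import *
go((-36,120),.067,3.025)
im=snap('top','top3')
a=cv2.resize(im[115:205,180:360,::-1],None,fx=4.4,fy=4.4,interpolation=cv2.INTER_CUBIC)
b=cv2.resize(snap('side','side3')[160:205,245:330,::-1],None,fx=6,fy=6,interpolation=cv2.INTER_CUBIC)
cv2.imwrite('pics/c3.png',b)
E
```

```text
clock: 5.5
ee_pos: [0.5754, 0.0912, 0.0673]
ee_rot: [-3.141, -0.005, 3.023]
ft_force: [-7.3, 1.0, 6.3]
finger_gap: 1.001
clock 5.5 loc [-37.6 121.9] z 0.0673 rot [-3.141 -0.005  3.023] F [-7.3  1.   6.3]
travel cm [-0.16 -0.19  0.03] twist z -0.002
```

View pics/c3.png

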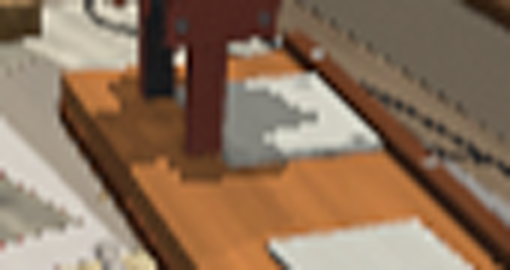

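Contact with the fence is felt (7 N). Next: back off, rise, turn a quarter turn and go to the plate's inner short edge.

```bash
python3 -m handwheel '[{"travel":[1,0,0],"twist":[0,0,0],"jaw":-1},{"travel":[2.5,0,0],"twist":[0,0,0],"jaw":-1},{"travel":[2.5,0,-3],"twist":[0,0,0],"jaw":-1},{"travel":[2.5,0,-6],"twist":[0,0,0],"jaw":-1},{"travel":[2.5,0,-8],"twist":[0,0,0],"jaw":0}]'
python3 -c "
from h import *
print(bot.observe()['joint_pos'].round(2))
go((12,28),.147,1.454)"
```

```text
clock: 6.1
ee_pos: [0.5538, 0.094, 0.1497]
ee_rot: [3.141, 0.003, 3.023]
ft_force: [0.3, 0.1, 0.0]
finger_gap: 0.941
[-0.45  0.41  0.21  1.93 -0.12  0.81  1.28]
clock 6.1 loc [-59.4 122.1] z 0.1497 rot [3.141e+00 3.000e-03 3.023e+00] F [0.3 0.1 0. ]
travel cm [-7.15 -9.4   0.27] twist z 1.569
```

```bash
python3 -m handwheel '[{"travel":[-3,-4,0],"twist":[0,0,0.15],"jaw":0},{"travel":[-5,-7,0],"twist":[0,0,0.3],"jaw":0},{"travel":[-7.1,-9.4,0],"twist":[0,0,0.45],"jaw":0},{"travel":[-7.1,-9.4,0],"twist":[0,0,0.6],"jaw":0},{"travel":[-7.1,-9.4,0],"twist":[0,0,0.75],"jaw":0}]'
python3 -m handwheel '[{"travel":[0,0,0],"twist":[0,0,0.15],"jaw":0},{"travel":[0,0,0],"twist":[0,0,0.3],"jaw":0},{"travel":[0,0,0],"twist":[0,0,0.45],"jaw":0},{"travel":[0,0,0],"twist":[0,0,0.6],"jaw":0},{"travel":[0,0,0],"twist":[0,0,0.75],"jaw":0}]'
python3 -c "
from h import *
go((12,28),.147,1.454)"
```

```text
clock: 6.6
ee_pos: [0.613, -0.0095, 0.1479]
ee_rot: [3.14, 0.002, 2.264]
ft_force: [-0.0, 0.6, -0.5]
finger_gap: 0.515
clock: 7.1
ee_pos: [0.6125, -0.0078, 0.1478]
ee_rot: [3.14, 0.0, 1.517]
ft_force: [-0.3, -1.0, 0.4]
finger_gap: 0.5
clock 7.1 loc [10.9 27.8] z 0.1478 rot [3.14  0.    1.517] F [-0.3 -1.   0.4]
travel cm [0.01 0.11 0.08] twist z 0.063
```

```bash
python3 -m handwheel '[{"travel":[0,0,2],"twist":[0,0,0.065],"jaw":0},{"travel":[0,0,4],"twist":[0,0,0.065],"jaw":0},{"travel":[0,0,6],"twist":[0,0,0.065],"jaw":0},{"travel":[0,0,7],"twist":[0,0,0.065],"jaw":0},{"travel":[0,0,7],"twist":[0,0,0.065],"jaw":0}]'
python3 - <<'E'
from h import *
np.set_printoptions(precision=1,suppress=True)
go((12,28),.067,1.454)
im=snap('top','top4')
b=cv2.resize(snap('side','side4')[140:260,220:370,::-1],None,fx=4,fy=4,interpolation=cv2.INTER_CUBIC)
cv2.imwrite('pics/c4.png',b)
K,R,t=cam('top')
q=quad('side','label_plate',.046,(280,177)); 
if q: print([loc(p/1000) for p in q[6]],q[3:6])
E
```

```text
clock: 7.6
ee_pos: [0.6115, -0.0078, 0.0765]
ee_rot: [-3.14, 0.001, 1.458]
ft_force: [-0.3, -0.7, -0.7]
finger_gap: 0.498
clock 7.6 loc [ 9.8 27.7] z 0.0765 rot [-3.1  0.   1.5] F [-0.3 -0.7 -0.7]
travel cm [0.  0.2 0.9] twist z 0.004
[array([-35.2,  41.9]), array([62.7, 37.7]), array([ 68.2, 166.6]), array([-29.6, 170.8])] ((627.06396484375, 67.39517211914062), (129.0640869140625, 97.93702697753906), 80.8379135131836)
```

View pics/c4.png

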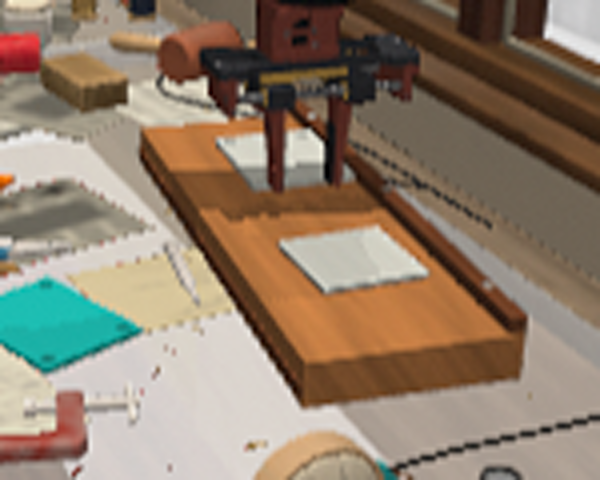

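```bash
python3 -m handwheel '[{"travel":[0,0.2,0.3],"twist":[0,0,0],"jaw":0},{"travel":[0,0.4,0.6],"twist":[0,0,0],"jaw":0},{"travel":[0,0.4,0.9],"twist":[0,0,0],"jaw":0},{"travel":[0,0.4,0.9],"twist":[0,0,0],"jaw":0},{"travel":[0,0.4,0.9],"twist":[0,0,0],"jaw":0}]'
python3 -m handwheel '[{"travel":[0.5,0,0],"twist":[0,0,0],"jaw":0},{"travel":[1,0,0],"twist":[0,0,0],"jaw":0},{"travel":[1.5,0,0],"twist":[0,0,0],"jaw":0},{"travel":[2,0,0],"twist":[0,0,0],"jaw":0},{"travel":[2.5,0,0],"twist":[0,0,0],"jaw":0}]'
python3 -m handwheel '[{"travel":[0.5,0,0],"twist":[0,0,0],"jaw":0},{"travel":[1,0,0],"twist":[0,0,0],"jaw":0},{"travel":[1.5,0,0],"twist":[0,0,0],"jaw":0},{"travel":[2,0,0],"twist":[0,0,0],"jaw":0},{"travel":[2.5,0,0],"twist":[0,0,0],"jaw":0}]'
python3 -c "
from h import *
go((14,140),.067,1.454)"
```

```text
clock: 8.25
ee_pos: [0.6161, -0.0083, 0.0685]
ee_rot: [-3.141, 0.0, 1.458]
ft_force: [0.1, 0.1, 0.6]
finger_gap: 0.5
clock: 8.75
ee_pos: [0.6191, 0.0168, 0.0687]
ee_rot: [3.141, 0.0, 1.458]
ft_force: [-0.6, -0.5, 0.4]
finger_gap: 0.495
clock: 9.25
ee_pos: [0.6219, 0.0417, 0.0687]
ee_rot: [3.142, 0.0, 1.458]
ft_force: [0.8, -2.2, 0.5]
finger_gap: 0.499
clock 9.25 loc [14.4 78.1] z 0.0687 rot [3.142 0.    1.458] F [ 0.8 -2.2  0.5]
travel cm [ 6.19 -0.01  0.17] twist z 0.004
```

```bash
python3 -m handwheel '[{"travel":[0.4,0,0.1],"twist":[0,0,0],"jaw":0},{"travel":[0.8,0,0.1],"twist":[0,0,0],"jaw":0},{"travel":[1.2,0,0.1],"twist":[0,0,0],"jaw":0},{"travel":[1.6,0,0.1],"twist":[0,0,0],"jaw":0},{"travel":[2,0,0.1],"twist":[0,0,0],"jaw":0}]'
python3 -m handwheel '[{"travel":[0.4,0,0],"twist":[0,0,0],"jaw":0},{"travel":[0.8,0,0],"twist":[0,0,0],"jaw":0},{"travel":[1.2,0,0],"twist":[0,0,0],"jaw":0},{"travel":[1.6,0,0],"twist":[0,0,0],"jaw":0},{"travel":[2,0,0],"twist":[0,0,0],"jaw":0}]'
python3 -m handwheel '[{"travel":[0.4,0,0],"twist":[0,0,0],"jaw":0},{"travel":[0.8,0,0],"twist":[0,0,0],"jaw":0},{"travel":[1.2,0,0],"twist":[0,0,0],"jaw":0},{"travel":[1.4,0,0],"twist":[0,0,0],"jaw":0},{"travel":[1.4,0,0],"twist":[0,0,0],"jaw":0}]'
python3 - <<'E'
from h import *
go((14,140),.067,1.454)
a=snap('top','top5')[115:205,180:270,::-1]; b=snap('side','side5')[150:215,230:340,::-1]
a=cv2.resize(a,(400,400),interpolation=cv2.INTER_CUBIC); b=cv2.resize(b,(400,236),interpolation=cv2.INTER_CUBIC)
b=cv2.copyMakeBorder(b,0,164,0,0,cv2.BORDER_CONSTANT)
cv2.imwrite('pics/c5.png',np.hstack([a,b]))
E
```

```text
clock: 9.75
ee_pos: [0.6241, 0.0617, 0.0676]
ee_rot: [-3.141, -0.0, 1.458]
ft_force: [0.5, -1.4, 0.4]
finger_gap: 0.496
clock: 10.25
ee_pos: [0.6263, 0.0816, 0.0676]
ee_rot: [-3.141, -0.0, 1.458]
ft_force: [-0.3, -0.9, -0.5]
finger_gap: 0.498
clock: 10.75
ee_pos: [0.628, 0.0957, 0.0676]
ee_rot: [3.142, -0.0, 1.458]
ft_force: [-0.7, 0.1, 0.3]
finger_gap: 0.498
clock 10.75 loc [ 14.2 132.5] z 0.0676 rot [ 3.142 -0.     1.458] F [-0.7  0.1  0.3]
travel cm [ 0.75 -0.01  0.06] twist z 0.004
```

View pics/c5.png

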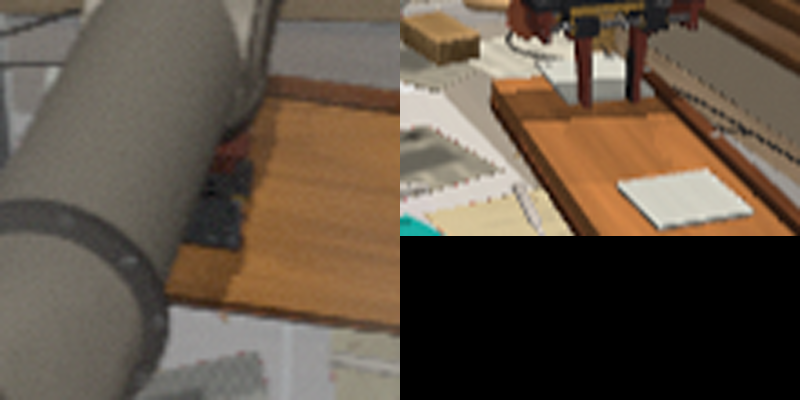

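```bash
python3 -m handwheel '[{"travel":[0.2,0,0],"twist":[0,0,0],"jaw":0},{"travel":[0.4,0,0],"twist":[0,0,0],"jaw":0},{"travel":[0.6,0,0],"twist":[0,0,0],"jaw":0},{"travel":[0.6,0,0],"twist":[0,0,0],"jaw":0},{"travel":[0.6,0,0],"twist":[0,0,0],"jaw":0}]'
python3 -m handwheel '[{"travel":[-1,0,0],"twist":[0,0,0],"jaw":0},{"travel":[-2,0,0],"twist":[0,0,0],"jaw":0},{"travel":[-2,0,-4],"twist":[0,0,0],"jaw":0},{"travel":[-4,-2,-8],"twist":[0,0,0],"jaw":0},{"travel":[-8,-4,-10],"twist":[0,0,0],"jaw":0}]'
python3 -m handwheel '[{"travel":[-5,-2,0],"twist":[0,0,0],"jaw":0},{"travel":[-10,-4,0],"twist":[0,0,0],"jaw":0},{"travel":[-14,-6,0],"twist":[0,0,0],"jaw":0},{"travel":[-18,-8,0],"twist":[0,0,0],"jaw":0},{"travel":[-20,-8,0],"twist":[0,0,0],"jaw":0}]'
python3 - <<'E'
from h import *
np.set_printoptions(precision=1,suppress=True)
go((14,140),.067,1.454)
im=snap('top','top6'); a=im[115:205,180:300,::-1]
cv2.imwrite('pics/c6.png',cv2.resize(a,(800,600),interpolation=cv2.INTER_CUBIC))
K,R,t=cam('top'); o=-R.T@t; M=R.T@np.linalg.inv(K)
h=cv2.cvtColor(im,cv2.COLOR_RGB2HSV).astype(int)
w=(h[...,1]<60)&(h[...,2]>130); b=np.zeros_like(w); b[130:184,190:262]=1
n,l,s,c=cv2.connectedComponentsWithStats((w&b).astype(np.uint8)); k=1+s[1:,4].argmax(); ys,xs=np.nonzero(l==k)
d=M@np.array([xs,ys,np.ones(len(xs))]); P=(o[:,None]+d*(.046-o[2])/d[2])[:2].T
Q=np.array([loc(p) for p in P]).astype(np.float32); r=cv2.minAreaRect(Q); print(s[k],r,cv2.boxPoints(r))
q=quad('top','label_plate',.046,(220,150))
if q is not None: print([loc(p/1000) for p in q[6]],q[3:6])
E
```

```text
clock: 11.35
ee_pos: [0.6287, 0.1013, 0.0677]
ee_rot: [3.141, -0.0, 1.458]
ft_force: [0.7, -0.7, -0.4]
finger_gap: 0.503
clock: 11.85
ee_pos: [0.5813, 0.0272, 0.1702]
ee_rot: [3.138, -0.002, 1.462]
ft_force: [0.3, -1.1, 1.4]
finger_gap: 0.497
clock: 12.35
ee_pos: [0.4732, -0.1682, 0.1678]
ee_rot: [-3.14, -0.0, 1.451]
ft_force: [-0.0, 0.7, 0.1]
finger_gap: 0.502
clock 12.35 loc [-108.8 -147.7] z 0.1678 rot [-3.1 -0.   1.5] F [-0.   0.7  0.1]
travel cm [28.8 12.2 10.1] twist z -0.003
[ 190  130   36   54 1092] ((-11.93267822265625, 199.61953735351562), (176.19400024414062, 114.2564468383789), 7.9598565101623535) [[-107.1  244. ]
 [ -91.3  130.8]
 [  83.2  155.2]
 [  67.4  268.4]]
[array([-28.9, 149.3]), array([ 69.2, 151. ]), array([ 67.1, 273.5]), array([-31. , 271.8])] ((642.1814575195312, 173.54464721679688), (122.54864501953125, 98.09392547607422), 84.28443908691406)
```

View pics/c6.png

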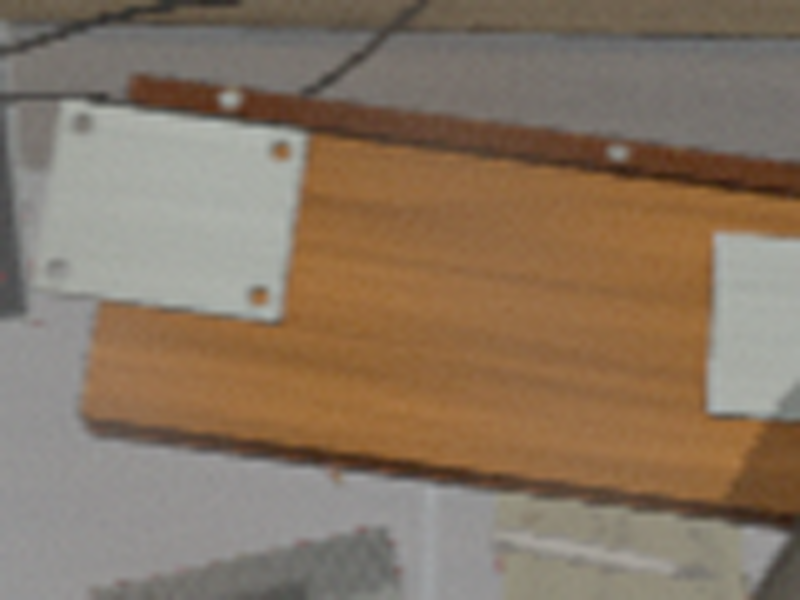

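The plate overhangs the left end: plate corners at (65,100), (305,130), (280,320) and (35,290), ledge end near (95,360). The overhang is about 28–31 mm. A last light two-finger push on the front edge will make sure it sits flush against the fence.

```bash
python3 -m handwheel '[{"travel":[5,-2,0],"twist":[0,0,-0.15],"jaw":-1},{"travel":[10,-2,0],"twist":[0,0,-0.3],"jaw":-1},{"travel":[15,-2,0],"twist":[0,0,-0.45],"jaw":-1},{"travel":[20,-1,0],"twist":[0,0,-0.6],"jaw":-1},{"travel":[24,0,0],"twist":[0,0,-0.75],"jaw":-1}]'
python3 -c "
from h import *
go((-72,208),.147,3.025)"
```

```text
clock: 12.95
ee_pos: [0.5046, 0.0783, 0.1678]
ee_rot: [3.141, -0.001, 2.216]
ft_force: [1.6, -0.9, -0.2]
finger_gap: 0.914
clock 12.95 loc [-106.4  100.8] z 0.1678 rot [ 3.141e+00 -1.000e-03  2.216e+00] F [ 1.6 -0.9 -0.2]
travel cm [5.38 9.89 2.08] twist z -0.809
```

```bash
python3 -m handwheel '[{"travel":[2,4,0],"twist":[0,0,-0.15],"jaw":-1},{"travel":[4,8,0],"twist":[0,0,-0.3],"jaw":-1},{"travel":[5.4,9.9,1],"twist":[0,0,-0.45],"jaw":-1},{"travel":[5.4,9.9,2],"twist":[0,0,-0.6],"jaw":-1},{"travel":[5.4,9.9,2],"twist":[0,0,-0.75],"jaw":-1}]'
python3 -m handwheel '[{"travel":[0,0,2],"twist":[0,0,-0.059],"jaw":-1},{"travel":[0,0,4],"twist":[0,0,-0.059],"jaw":-1},{"travel":[0,0,5],"twist":[0,0,-0.059],"jaw":-1},{"travel":[0,0,5],"twist":[0,0,-0.059],"jaw":-1},{"travel":[0,0,5],"twist":[0,0,-0.059],"jaw":-1}]'
python3 -c "
from h import *
go((-48,208),.067,3.025)"
```

```text
clock: 13.45
ee_pos: [0.5512, 0.1789, 0.1459]
ee_rot: [-3.14, -0.003, 2.967]
ft_force: [0.3, -0.5, 0.7]
finger_gap: 1.001
clock: 13.95
ee_pos: [0.5525, 0.1774, 0.098]
ee_rot: [3.142, 0.0, 3.017]
ft_force: [-0.3, -0.1, -0.2]
finger_gap: 0.998
clock 13.95 loc [-70.4 204.8] z 0.098 rot [3.142 0.    3.017] F [-0.3 -0.1 -0.2]
travel cm [-2.23  0.34  3.1 ] twist z -0.008
```

```bash
python3 -m handwheel '[{"travel":[0,0.2,1],"twist":[0,0,-0.008],"jaw":-1},{"travel":[0,0.2,2],"twist":[0,0,-0.008],"jaw":-1},{"travel":[0,0.2,3],"twist":[0,0,-0.008],"jaw":-1},{"travel":[0,0.2,3],"twist":[0,0,-0.008],"jaw":-1},{"travel":[0,0.2,3],"twist":[0,0,-0.008],"jaw":-1}]'
python3 -m handwheel '[{"travel":[-0.6,0,0],"twist":[0,0,0],"jaw":-1},{"travel":[-1.2,0,0],"twist":[0,0,0],"jaw":-1},{"travel":[-1.8,0,0],"twist":[0,0,0],"jaw":-1},{"travel":[-2.4,0,0],"twist":[0,0,0],"jaw":-1},{"travel":[-2.6,0,0],"twist":[0,0,0],"jaw":-1}]'
python3 -m handwheel '[{"travel":[-0.1,0,0],"twist":[0,0,0],"jaw":-1},{"travel":[-0.2,0,0],"twist":[0,0,0],"jaw":-1},{"travel":[-0.3,0,0],"twist":[0,0,0],"jaw":-1},{"travel":[-0.4,0,0],"twist":[0,0,0],"jaw":-1},{"travel":[-0.5,0,0],"twist":[0,0,0],"jaw":-1}]'
python3 -c "
from h import *
go((-38,208),.067,3.025)"
```

```text
clock: 14.45
ee_pos: [0.5524, 0.1789, 0.0672]
ee_rot: [-3.141, -0.001, 3.025]
ft_force: [-0.5, 0.5, -0.6]
finger_gap: 1.0
clock: 14.95
ee_pos: [0.5795, 0.1758, 0.0678]
ee_rot: [3.141, 0.001, 3.024]
ft_force: [0.6, -0.0, -0.2]
finger_gap: 1.002
clock: 15.45
ee_pos: [0.5834, 0.1755, 0.0677]
ee_rot: [3.142, -0.0, 3.025]
ft_force: [0.6, 0.1, -0.2]
finger_gap: 1.003
clock 15.45 loc [-39.5 206.5] z 0.0677 rot [ 3.142 -0.     3.025] F [ 0.6  0.1 -0.2]
travel cm [-0.15  0.15  0.07] twist z -0.0
```

```bash
python3 -m handwheel '[{"travel":[-0.1,0,0],"twist":[0,0,0],"jaw":-1},{"travel":[-0.2,0,0],"twist":[0,0,0],"jaw":-1},{"travel":[-0.3,0,0],"twist":[0,0,0],"jaw":-1},{"travel":[-0.3,0,0],"twist":[0,0,0],"jaw":-1},{"travel":[-0.3,0,0],"twist":[0,0,0],"jaw":-1}]'
python3 -c "
from h import *
go((-38,208),.067,3.025)"
```

```text
clock: 15.95
ee_pos: [0.5852, 0.1754, 0.0674]
ee_rot: [-3.141, -0.002, 3.025]
ft_force: [-4.8, 1.3, 3.3]
finger_gap: 1.0
clock 15.95 loc [-37.7 206.6] z 0.0674 rot [-3.141e+00 -2.000e-03  3.025e+00] F [-4.8  1.3  3.3]
travel cm [0.03 0.14 0.04] twist z 0.0
```

```bash
python3 -m handwheel '[{"travel":[-0.1,0,0],"twist":[0,0,0],"jaw":-1},{"travel":[-0.1,0,0],"twist":[0,0,0],"jaw":-1},{"travel":[-0.1,0,0],"twist":[0,0,0],"jaw":-1},{"travel":[-0.1,0,0],"twist":[0,0,0],"jaw":-1},{"travel":[-0.1,0,0],"twist":[0,0,0],"jaw":-1}]'
python3 -m handwheel '[{"travel":[0.5,0,0],"twist":[0,0,0],"jaw":-1},{"travel":[1.5,0,0],"twist":[0,0,0],"jaw":-1},{"travel":[3,0,0],"twist":[0,0,0],"jaw":-1},{"travel":[3,0,-4],"twist":[0,0,0],"jaw":-1},{"travel":[3,0,-9],"twist":[0,0,0],"jaw":-1}]'
python3 -m handwheel '[{"travel":[3,-4,0],"twist":[0,0,0],"jaw":-1},{"travel":[4,-9,0],"twist":[0,0,0],"jaw":-1},{"travel":[5,-14,0],"twist":[0,0,0],"jaw":-1},{"travel":[5,-19,0],"twist":[0,0,0],"jaw":-1},{"travel":[5,-24,0],"twist":[0,0,0],"jaw":-1}]'
python3 -m handwheel '[{"travel":[0,-5,0],"twist":[0,0,0],"jaw":-1},{"travel":[0,-10,0],"twist":[0,0,0],"jaw":-1},{"travel":[0,-12,0],"twist":[0,0,0],"jaw":-1},{"travel":[0,-12,0],"twist":[0,0,0],"jaw":-1},{"travel":[0,-12,0],"twist":[0,0,0],"jaw":-1}]'
python3 - <<'E'
from h import *
np.set_printoptions(precision=1,suppress=True)
im=snap('top','top7'); a=im[115:205,180:300,::-1]
q=quad('top','label_plate',.046,(220,150))
if q is not None: print('label',[loc(p/1000) for p in q[6]],q[3:6])
q=quad('top','blank',.046,(300,164))
if q is not None: print('blank',q[3:6])
s=snap('side','side7')[140:260,220:370,::-1]
a=cv2.resize(a,(400,300),interpolation=cv2.INTER_CUBIC);s=cv2.resize(s,(400,300),interpolation=cv2.INTER_CUBIC)
cv2.imwrite('pics/c7.png',np.hstack([a,s]))
E
```

```text
clock: 16.45
ee_pos: [0.5853, 0.1753, 0.0673]
ee_rot: [-3.141, -0.004, 3.025]
ft_force: [-7.5, 0.4, 6.0]
finger_gap: 1.002
clock: 16.95
ee_pos: [0.5554, 0.178, 0.1566]
ee_rot: [-3.139, -0.004, 3.025]
ft_force: [1.1, 1.2, 0.7]
finger_gap: 0.999
clock: 17.45
ee_pos: [0.4794, -0.0537, 0.158]
ee_rot: [3.141, 0.002, 3.026]
ft_force: [1.1, -0.1, 1.0]
finger_gap: 0.997
clock: 17.95
ee_pos: [0.4661, -0.171, 0.1576]
ee_rot: [3.141, 0.0, 3.024]
ft_force: [1.4, 0.3, -0.3]
finger_gap: 1.0
label [array([-28.3, 151.6]), array([ 69.8, 151.8]), array([ 69.6, 273.7]), array([-28.4, 273.6])] ((643.8548583984375, 174.61851501464844), (121.98595428466797, 98.07841491699219), 83.3639907836914)
blank ((591.5943603515625, -132.31829833984375), (89.7809066772461, 89.59290313720703), 84.75526428222656)
```

View pics/c7.png

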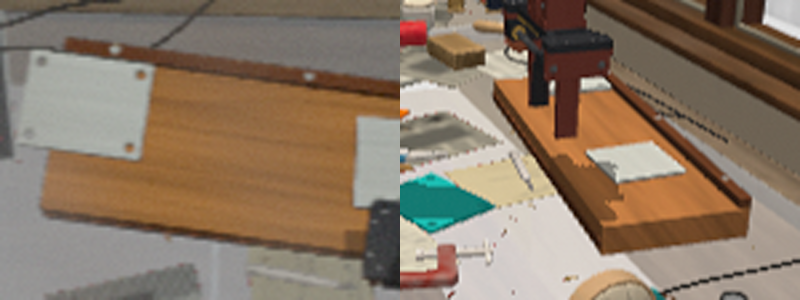

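```bash
python3 -c "
from station import bot
print(bot.hand_in())"
```

```text
the job is handed in; nothing more can be done
None
```

I pushed the holed steel plate square against the fence, slid it along the fence to the left end of the ledge, then pressed it once more against the fence and handed the job in. The clock stood at about 18 s.

- **Squareness:** in the last top view the plate's angle was 83.4° against 83.3° for the ledge, so it is square. The final push met the fence at the same spot as the first, with a peak of about 7.5 N horizontally (about 10 N in all).
- **Overhang:** two measurements differ slightly. The fingers' contact position gives about 28 mm and the camera about 32 mm.
- **Blank:** its centre reads within about 3 mm of where it started. Its angle read 84.8° against 87.6–89.6° at the start. The gripper partly hid it in the last top view and never touched it, so I take this as measurement noise.
- **Other things:** I did not measure the punch, sanding block or loupe again. The first two looked in place in the last side view, but the loupe lay almost outside that crop. The gripper was clear of everything at hand-in.

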